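# Post a rejected hub bolt through the reject box's spring flap

## Task

The tarnished hub bolt on the landing of the red reject box has failed inspection. With one finger push the box's self-closing flap open and keep it open while another finger pushes the bolt along the landing until it drops in; then draw the fingers out and let the flap close. Push the bolt only, do not pick it up, and leave the bright bolt, the thread checker and the copper washers where they are.

Things in the scene. Friction and masses are not known exactly. Their poses are not given: they have to be found in the camera images.
- box: Red steel reject box, bolted down, 240 (x) x 130 (y) x 175 mm high. Origin: centre of its underside; x points the way bolts are pushed in, from the open landing to the closed back. Landing: level plate x = -120 to -20 mm, 122 mm up, front open, 12 mm lips along both sides (122 mm apart). Then a drop to the floor, 5 mm up, under the flap. Flat roof, 175 mm up, x = 87 to 120 mm.
- flap (a joint): Angle (rad) of the aluminium flap (114 mm wide, 113 mm hinge to free edge, 3 mm thick, black finger patch on its face). At 0 it is shut, sloping 28 degrees up from just below the end of the landing to its hinge between two sloped cheeks level with it; it swings inwards and down, to at most 1.0 (hanging). A spring shuts it: about 0.08 N m at 0, 0.22 N m at 0.9 (1 to 6 N at a finger).
- flap_hinge (a point): Middle of the flap's hinge line, at x = 83, y = 0, z = 171 mm in the box's frame, 49 mm above the landing; the line runs along the box's y. Hinge barrel 8 mm in diameter.
- flap_edge (a point): Middle of the flap's free lower edge; with the flap shut it lies 3 mm past the end of the landing and 4 mm lower (x = -17, z = 118 mm in the box's frame), and it moves inwards and down as the flap opens. Its axes are the box's turned by the flap's angle.
- landing_edge (a point): Middle of the edge where the landing plate ends, on its top face (x = -20, y = 0, z = 122 mm in the box's frame), with the axes of the box.
- bolt_center (a point): Tarnished brown hub bolt (about 57 g) on the landing: its mid-length point, 23 mm from either end, on its axis, 8 mm above the landing. x runs from head to tip, roughly against the box's x: the head lies towards the flap. 46 mm long: hex head 19 mm across flats, 8 mm thick; shank 12.7 mm in diameter, 38 mm long. Centre of mass 19 mm from the head end. It lies on a flat of the head and slides when pushed.
- good_bolt: Bright steel bolt of the same size, lying on the table beside the box; leave it. Origin: on the table below its middle; x from head to tip.
- checker: Red anodized thread checker standing on the table beside the box: hexagonal barrel 22 mm across flats and 36 mm high, with an 18 mm threaded steel stud on top; leave it. Origin: centre of its underside.
- washer_a: Copper crush washer lying on the table beside the box, 28 mm outside and 13.6 mm inside diameter, 3 mm thick; leave it. Origin: centre of its underside.
- washer_b: A second copper crush washer, the same, lying on the table beside the box; leave it. Origin: centre of its underside.
- bolt: The whole tarnished bolt; its origin lies on the landing below its middle, same axes as its centre point.
Mind the look-alikes: they are no part of the job. What is shaped like the bolt but green is not meant.

How it is judged:
On the way, in this order (a step that is already met when the one before it is completed fails the run):
1. a finger holds the flap open by at least 0.15 rad (about 17 mm at its free edge) while the bolt still lies on the landing and is not itself pushing the flap (value of joint flap above 0.15 rad and contact force between the fingers and flap above 0.3 N and x of bolt_center in the frame of landing_edge below 0.004 m and z of bolt_center in the frame of landing_edge above 0.003 m and contact force between bolt and flap below 0.2 N), for 0.05 s.
2. the bolt has dropped off the landing into the box while a finger still holds the flap open (value of joint flap above 0.15 rad and contact force between the fingers and flap above 0.3 N and x of bolt_center in the frame of box between -0.116 and 0.116 m and y of bolt_center in the frame of box between -0.061 and 0.061 m and z of bolt_center in the frame of box below 0.09 m), for 0.05 s.
At the end, for the whole second after the job is handed in: The tarnished bolt lies at rest inside the box, well below the landing (its middle under 70 mm above the box's underside), the flap has closed to within 0.06 rad, and the bright bolt, the checker (upright) and both washers are within 15 mm of where they were (x of bolt_center in the frame of box between -0.116 and 0.116 m and y of bolt_center in the frame of box between -0.061 and 0.061 m and z of bolt_center in the frame of box between 0 and 0.07 m and value of joint flap below 0.06 rad and linear speed of bolt below 0.03 m/s and distance of each of good_bolt, checker, washer_a, washer_b from where it was at the start of the episode below 0.015 m and angle between checker's own z axis and vertical below 0.2 rad); the robot touches nothing.
It fails at once if the tarnished bolt is lifted more than about 20 mm off the landing (z of bolt_center in the frame of landing_edge above 0.028 m).
It fails at once if the tarnished bolt is lifted or knocked off the landing sideways or backwards (y of bolt_center in the frame of landing_edge above 0.066 m or y of bolt_center in the frame of landing_edge below -0.066 m or x of bolt_center in the frame of landing_edge below -0.105 m).
It fails at once if the bright bolt, the thread checker or a washer is moved more than 15 mm or the checker is tipped (not (distance of each of good_bolt, checker, washer_a, washer_b from where it was at the start of the episode below 0.015 m and angle between checker's own z axis and vertical below 0.2 rad)).
It also fails if it takes over 35 s, if anything falls off the work surface, if the arm or the gripper's body presses on something with over 40 N, if the wrist force passes 120 N, or if a joint passes its speed limit or range.

## Robot

A 7-joint arm with a two-finger parallel gripper is mounted at the origin on the work surface. World frame = base frame: x ahead of the robot, y to its left, z up, the work surface at z = 0. Lengths are in m, angles in rad, forces in N, time in s.
With the tool pointing down it reaches from about 0.35 to 0.9 m from the base axis. Payload 7.2 kg.
Tool frame: the origin (TCP) lies midway between the tips of the shut fingers; the grasp point (between the pads) lies 19 mm behind it (env.grip_point_offset is the distance from the TCP to the grasp point, in m); z points along the fingers, y is the line along which they close (so a half turn about z gives the same grasp; the last joint's range is limited). The gripper opens to 85 mm and grips with 20 to 120 N. Pads are 22 mm wide; open, the fingers measure 114 mm over their backs; the gripper's body (76 mm by 85 mm) begins 54 mm behind the grasp point. The pads swing forward as they close: fully open they stand 13 mm farther back than shut.
Start: joints at [-1.281, 0.411, -0.013, 1.596, 0.006, 1.134, -0.082], TCP at [0.219, 0.585, 0.205] pointing down, gripper open.
Joint ranges: [-2.95, 2.95], [-0.29, 1.99], [-1.47, 1.44], [0.14, 2.54], [-1.03, 4.17], [0.13, 1.85], [-2.86, 2.86]. Speed limits (rad/s): [2.39, 2.39, 3.01, 3.01, 3.14, 3.14, 3.14].

## Interface

Orientations are given as a rotation vector (axis times angle).
In Python, from cell import env, viewer gives the robot as it stands.
- The arm moves only by the tool move_arm, never from a script. Its argument "commands" is a list of rows, each a list of 3 entries, a list of its own where there are three numbers: the finger opening in mm, from 0 to 85.4, then the shift along the tool's x, y, z in mm, then the turn, a rotation vector about the tool's x, y, z in rad. A call has 1 to 10 rows; each row shifts and turns the commanded pose from where the row before left it, along the tool's axes as they then stand; what a row does not reach is not made up. A row lasts 1/12 s, in which the tool goes at most 41.7 mm and 7.16 degrees, less where a joint would pass 70% of its speed; a pose out of reach is approached as far as the arm can. A call is refused whole if a number of a shift passes 41.7 or a number of a turn 0.125, either way. A call with a gripper value outside its range is refused whole. The fingers move at their own pace and stop on an object; "squeeze" is the grip in N (left out, the last holds). Time passes only in rows, so rows that do not move let the fingers close. It gives the time, the measured TCP pose, the force, the opening and the grip force at its end, in the units of the state.
- env.get_obs(): the state, without advancing time (a new reading comes with each control period).
- viewer.read_camera(name): name is "scene" or "top" or "wrist"; returns a dict with "color" (384x512x3 uint8, blue, green, red), "fovy" (degrees; the focal length in pixels is half the picture's height over the tangent of half this angle, whatever the lens; pixels are square), "cx", "cy" (the principal point, pixels), "world_from_camera" (4x4, takes a point from camera to world coordinates). Camera axes: x right, y down, z forward; pixel columns grow to the right and rows downward; lengths in m; the calibration is good to about 2 mm. A picture is of the moment at which its call begins. There is no depth.
- env.job_done(): hands the job in; it is judged then, once.
Trained networks look in a picture, given as the dict that the camera call returned (one of the last four; its "shot" number tells which), for a name from the list of things; names that differ only in an ending like _2 or _b are one class to them, and where a whole thing is asked for, a point or a joint stands for the part that bears it (a point fixed in the world has none). Each returns a list of dicts, best first, with "confidence" (0 to 1); they miss things now and then, are a little off and sometimes report something else, mostly with a low value. They report only what shows in the picture. A call takes as long as a camera call. They do not tell look-alikes from the thing itself.
- viewer.cut_out(picture, thing): "mask" (384x512 bool, what is visible of it) and "box" ([left, top, right, bottom] in pixels, round what is visible of it).
The state is a dict: "clock": time; "joints": joint angles; "qvel": joint speeds; "joint_efforts": joint torques, N m; "position": TCP position; "tcp_rot": TCP orientation; "ft_force": force on the tool from outside, world axes, zero at the start; "ft_torque": the same for the moment, N m; "finger_gap": opening from 0.0 (shut) to 1.0 (fully open); "gripper_force": force on a finger pad.
Only numpy, scipy, OpenCV 4.12 (cv2) and the standard library are available. Lean on these libraries where they do the work, as an engineer would, in place of code of your own. Each camera call takes 0.05 s, during which the arm holds its last target. There are 200 camera calls.

## Working session

There is one attempt and no reset: what is moved stays moved. The work goes in short steps, Python scripts to look and compute and a tool call to move; the robot and the scene stay as the last step left them, time stands still between calls to the robot, and variables do not carry over. Pictures are saved under pics/ and viewed, at most 10 in all, crops included, and the job is handed in when it is done.

Besides the shell and the picture viewer there is one more tool, called after "Request:" by a JSON object that holds its "fn" and its "kwargs". move_arm: Moves the arm, as the interface text tells. Its arguments: {"type":"object","properties":{"commands":{"type":"array","items":{"type":"array"}},"squeeze":{"type":"number"}},"required":["commands"]}

```bash
mkdir -p pics; ls; python3 - <<'E'
from cell import env, viewer
import cv2,numpy as np
o=env.get_obs(); print({k:np.round(v,3) for k,v in o.items()})
ims=[]
for n in ["scene","top"]:
    p=viewer.read_camera(n); cv2.imwrite(f"pics/{n}0.png",p["color"])
    print(n,p["fovy"],p["cx"],p["cy"],np.round(p["world_from_camera"],3).tolist())
    for t in ["box","flap","bolt","good_bolt","checker","washer_a"]:
        print(t,[(round(d["confidence"],2),d["box"]) for d in viewer.cut_out(p,t)])
    ims.append(p["color"])
cv2.imwrite("pics/both0.png",cv2.resize(np.vstack(ims),None,fx=.78,fy=.78) if 0 else np.vstack(ims)[:, :])
E
```

```text
pics
{'clock': np.float64(0.0), 'joints': array([-1.281,  0.412, -0.013,  1.597,  0.006,  1.134, -0.082]), 'qvel': array([ 0.001, -0.001, -0.001, -0.002,  0.001,  0.001, -0.001]), 'joint_efforts': array([-1.0000e-03, -6.0062e+01,  6.8200e-01, -2.9942e+01,  1.4000e-02,
        1.0000e-02,  0.0000e+00]), 'position': array([0.219, 0.585, 0.204]), 'tcp_rot': array([-5.590e-01, -3.091e+00,  3.000e-03]), 'ft_force': array([ 0.643,  0.056, -0.327]), 'ft_torque': array([-0.01 ,  0.044,  0.03 ]), 'gripper_force': np.float64(0.0), 'finger_gap': np.float64(0.996)}
scene 49.59076233408072 258.5182668802324 196.11901554536317 [[0.637, 0.646, -0.42, 0.878], [0.771, -0.541, 0.337, -0.211], [-0.01, -0.538, -0.843, 0.836], [0.0, 0.0, 0.0, 1.0]]
box [(0.16, [242.1, 193.1, 317.9, 251.1])]
flap [(0.86, [239.3, 191.9, 322.4, 248.9])]
bolt [(0.5, [243.0, 176.2, 262.1, 194.2])]
good_bolt []
checker [(0.5, [197.9, 238.7, 211.1, 251.9])]
washer_a [(0.69, [227.3, 286.0, 240.0, 298.0])]
top 46.294879321883016 256.47245085329075 194.20170070164147 [[0.003, -1.0, 0.022, 0.514], [-1.0, -0.003, -0.014, 0.07], [0.014, -0.022, -1.0, 0.876], [0.0, 0.0, 0.0, 1.0]]
box [(0.87, [203.3, 97.7, 298.0, 256.3]), (0.67, [165.1, 208.8, 182.6, 234.6]), (0.44, [310.1, 213.2, 324.0, 225.3])]
flap [(0.69, [215.5, 121.2, 292.4, 192.5])]
bolt [(0.67, [236.9, 204.5, 251.9, 231.0]), (0.58, [314.9, 248.6, 323.2, 269.7])]
good_bolt [(0.5, [164.1, 209.8, 181.8, 233.6]), (0.49, [310.1, 211.8, 324.0, 222.4])]
checker [(0.45, [310.0, 210.0, 327.4, 226.5])]
washer_a [(0.65, [314.2, 152.4, 329.4, 166.1])]
```

View pics/scene0.png

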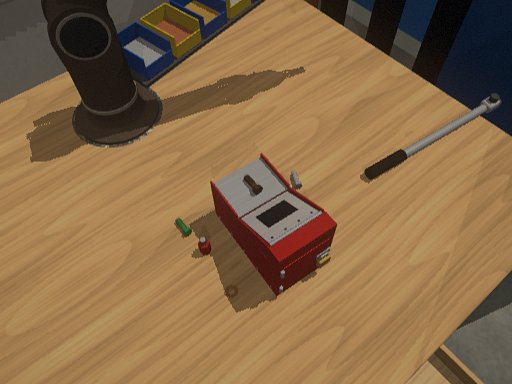

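View pics/top0.png

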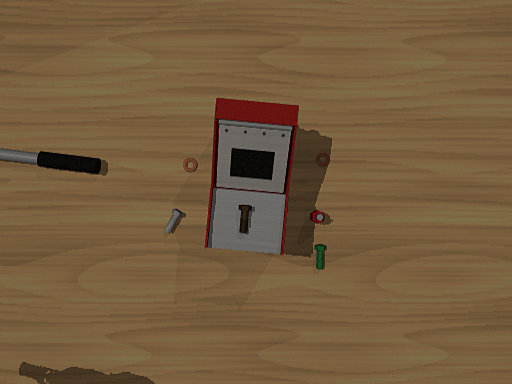

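Candidates in the top picture are the brown bolt on the landing at (244,218), the bright bolt on the table at (174,221) and the green look-alike at (320,257). I choose the brown one, head at about (245,208) and tip at about (243,232). Next is a close crop to check it.

```bash
python3 - <<'E'
import cv2
a=cv2.imread("pics/top0.png")[92:262,196:306]
b=cv2.imread("pics/scene0.png")[150:295,205:340]
a=cv2.resize(a,None,fx=3.5,fy=3.5,interpolation=cv2.INTER_CUBIC)
cv2.imwrite("pics/c0.png",a)
E
```

```text
(no output)
```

View pics/c0.png

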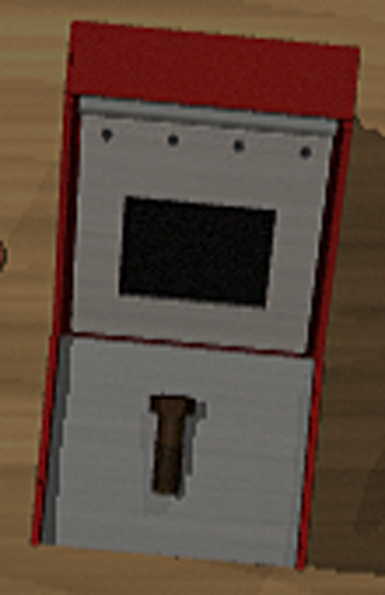

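The crop shows the brown bolt on the landing, with its head at crop (172,400) towards the flap and its tip at (167,494). Next I fit the box pose from its corners.

```bash
cat > h.py <<'E'
import numpy as np, cv2
from scipy.optimize import least_squares
def proj(P,p):
    T=np.linalg.inv(p["world_from_camera"]); c=np.asarray(P)@T[:3,:3].T+T[:3,3]
    f=192/np.tan(np.radians(p["fovy"])/2)
    return c[:,:2]/c[:,2:]*f+[p["cx"],p["cy"]]
def ray(uv,z,p):
    M=np.array(p["world_from_camera"]); f=192/np.tan(np.radians(p["fovy"])/2)
    d=M[:3,:3]@[(uv[0]-p["cx"])/f,(uv[1]-p["cy"])/f,1]
    return M[:3,3]+d*(z-M[2,3])/d[2]
def w(q,B):
    B=np.asarray(B,float); c,s=np.cos(q[2]),np.sin(q[2])
    return np.c_[B[:,:2]@np.array([[c,s],[-s,c]])+q[:2],B[:,2]]
E
python3 - <<'E'
from h import *
from cell import env,viewer
p=viewer.read_camera("top")
uv=np.array([(72,20),(360,46),(67,94),(355,118),(34,543),(305,569)])/3.5+[196,92]-.0
B=np.array([(120,65,175),(120,-65,175),(87,65,175),(87,-65,175),(-120,65,134),(-120,-65,134)])/1000
r=least_squares(lambda q:(proj(w(q,B),p)-uv).ravel(),[.55,.07,0]); q=r.x
print(q,np.round(r.fun.reshape(-1,2),1).tolist())
s=viewer.read_camera("scene")
print("pred scene",np.round(proj(w(q,B),s),1).tolist())
for n,u,z in [("headend",(173,397),.131),("tip",(167,494),.129),("edgeL",(62,337),.122),("edgeR",(313,358),.122)]:
    W=ray(np.array(u)/3.5+[196,92],z,p); c,sn=np.cos(q[2]),np.sin(q[2]); d=W[:2]-q[:2]
    print(n,np.round(W,4),"box",np.round([c*d[0]+sn*d[1],-sn*d[0]+c*d[1]],4))
# bolt by mask in both
for n,P in (("top",p),("scene",s)):
    for d in viewer.cut_out(P,"bolt"):
        m=d["mask"]; print(n,d["confidence"],d["box"],ray(np.argwhere(m).mean(0)[::-1],.13,P).round(4))
E
```

```text
[ 0.55570263  0.06832001 -0.086655  ] [[0.1, -0.4], [0.4, -0.1], [-0.4, -0.6], [-0.0, 0.2], [-0.6, 0.7], [0.7, 0.2]]
pred scene [[335.2, 222.6], [277.1, 260.6], [323.6, 209.7], [266.0, 246.3], [259.9, 151.6], [207.9, 180.1]]
headend [0.5117 0.0775 0.131 ] box [-0.0446  0.0053]
tip [0.4657 0.0802 0.129 ] box [-0.0907  0.004 ]
edgeL [0.5403 0.1308 0.122 ] box [-0.0208  0.0609]
edgeR [0.5306 0.0105 0.122 ] box [-0.02   -0.0598]
top 0.73 [314.9, 247.0, 322.5, 271.3] [ 0.4288 -0.0455  0.13  ]
top 0.64 [239.1, 203.5, 251.5, 231.9] [0.4906 0.08   0.13  ]
scene 0.66 [245.7, 176.6, 263.8, 194.0] [0.4985 0.0787 0.13  ]
scene 0.58 [177.6, 220.0, 190.7, 237.9] [ 0.4885 -0.0867  0.13  ]
```

```bash
python3 - <<'E'
from h import *
from cell import env
from scipy.spatial.transform import Rotation as R
o=env.get_obs(); R0=R.from_rotvec(o["tcp_rot"]); n=18
y=R0.as_matrix()[:,1]; print("heading",np.degrees(np.arctan2(y[1],y[0])))
turn=(np.arctan2(y[1],y[0])+0.075)/n
D=np.array([.503,.077,.205])-o["position"]
A=sum((R0*R.from_rotvec([0,0,turn*k])).as_matrix() for k in range(n))
print(turn,np.linalg.solve(A,D)*1000)
E
```

```text
heading 69.50187460703853
0.07155758601117013 [-3.45411026e+01 -3.29967448e+00  1.62921257e-02]
```

Request:
{"fn": "move_arm", "kwargs": {"commands": [[85.4,[-34.5,-3.3,0],[0,0,0.0716]],[85.4,[-34.5,-3.3,0],[0,0,0.0716]],[85.4,[-34.5,-3.3,0],[0,0,0.0716]],[85.4,[-34.5,-3.3,0],[0,0,0.0716]],[85.4,[-34.5,-3.3,0],[0,0,0.0716]],[85.4,[-34.5,-3.3,0],[0,0,0.0716]],[85.4,[-34.5,-3.3,0],[0,0,0.0716]],[85.4,[-34.5,-3.3,0],[0,0,0.0716]],[85.4,[-34.5,-3.3,0],[0,0,0.0716]]]}}

```text
clock: 1.65
position: [0.4466, 0.3775, 0.2054]
tcp_rot: [1.514, 2.752, 0.001]
ft_force: [0.8, 0.8, 0.3]
finger_gap: 0.997
gripper_force: 0.0
```

Request:
{"fn": "move_arm", "kwargs": {"commands": [[85.4,[-34.5,-3.3,0],[0,0,0.0716]],[85.4,[-34.5,-3.3,0],[0,0,0.0716]],[85.4,[-34.5,-3.3,0],[0,0,0.0716]],[85.4,[-34.5,-3.3,0],[0,0,0.0716]],[85.4,[-34.5,-3.3,0],[0,0,0.0716]],[85.4,[-34.5,-3.3,0],[0,0,0.0716]],[85.4,[-34.5,-3.3,0],[0,0,0.0716]],[85.4,[-34.5,-3.3,0],[0,0,0.0716]],[85.4,[-34.5,-3.3,0],[0,0,0.0716]],[85.4,[0,0,0],[0,0,0]]]}}

```text
clock: 2.48
position: [0.502, 0.0697, 0.2058]
tcp_rot: [2.317, 2.119, -0.002]
ft_force: [-0.6, -0.2, -0.5]
finger_gap: 1.0
gripper_force: 0.0
```

```bash
python3 - <<'E'
from h import *
from cell import env,viewer
from scipy.spatial.transform import Rotation as R
o=env.get_obs(); print(o["position"],R.from_rotvec(o["tcp_rot"]).as_matrix().round(3).tolist(),o["ft_force"])
a=viewer.read_camera("top")["color"][60:280,150:350]; b=viewer.read_camera("wrist")
print(b["fovy"],b["cx"],b["cy"],np.round(b["world_from_camera"],3).tolist())
cv2.imwrite("pics/m1.png",np.hstack([cv2.resize(a,(350,384)),b["color"][:, 31:481]]))
E
```

```text
[0.50198258 0.06969472 0.20584772] [[0.089, 0.996, 0.0], [0.996, -0.089, -0.002], [-0.002, 0.001, -1.0]] [-0.60326318 -0.23920127 -0.51968962]
63.263362308017236 253.58511886969748 185.96056985427407 [[0.997, -0.08, -0.021, 0.507], [-0.082, -0.959, -0.273, 0.143], [0.002, 0.274, -0.962, 0.375], [0.0, 0.0, 0.0, 1.0]]
```

View pics/m1.png

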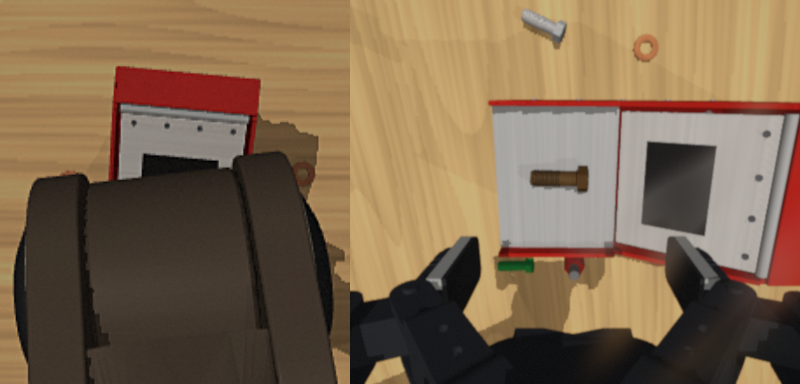

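Wrist view (right half): the bolt's tip is at crop (530,178) and its head end at (588,178). The landing ends at x≈618, and the two fingers straddle the bolt in x.

```bash
python3 - <<'E'
from h import *
from cell import env,viewer
b=viewer.read_camera("wrist"); o=env.get_obs()
q=[.5557,.0683,-.0867]
for n,u,z in [("tip",(530,178),.129),("head",(588,178),.131),("frontL",(495,102),.134),("frontR",(501,250),.134),("edgeL",(618,106),.122),("edgeR",(612,245),.122)]:
    W=ray((u[0]-319,u[1]),z,b); print(n,W.round(4))
B=np.array([(-120,65,134),(-120,-65,134),(-20,61,122),(-20,-61,122)])/1000
print("pred",w(q,B).round(4).tolist(),(proj(w(q,B),b)+[319,0]).round(0).tolist(),o["position"])
E
```

```text
tip [0.4683 0.0855 0.129 ]
head [0.5153 0.0823 0.131 ]
frontL [0.4497 0.147  0.134 ]
frontR [0.4371 0.0256 0.134 ]
edgeL [0.5429 0.1365 0.122 ]
edgeR [0.533  0.0168 0.122 ]
pred [[0.4418, 0.1434, 0.134], [0.4305, 0.0139, 0.134], [0.5411, 0.1308, 0.122], [0.5305, 0.0093, 0.122]] [[485.0, 108.0], [495.0, 263.0], [616.0, 114.0], [610.0, 253.0]] [0.50248808 0.07771885 0.20554914]
```

Request:
{"fn": "move_arm", "kwargs": {"commands": [[85.4,[0,0,25],[0,0,0]],[85.4,[0,0,25],[0,0,0]],[85.4,[0,0,20],[0,0,0]],[85.4,[0,0,10],[0,0,0]],[85.4,[0,0,0],[0,0,0]],[85.4,[0,0,0],[0,0,0]]]}}

```text
clock: 3.13
position: [0.5025, 0.0782, 0.1254]
tcp_rot: [-2.302, -2.137, 0.001]
ft_force: [0.4, 0.0, 0.1]
finger_gap: 0.998
gripper_force: 0.0
```

```bash
python3 - <<'E'
from h import *
from cell import env,viewer
b=viewer.read_camera("wrist"); o=env.get_obs(); print(o["position"],o["tcp_rot"],o["ft_force"])
s=viewer.read_camera("scene")
cv2.imwrite("pics/m2.png",np.hstack([cv2.resize(s["color"][120:280,180:340],(384,384),interpolation=cv2.INTER_CUBIC),b["color"][:, 60:470]]))
E
```

```text
[0.50304375 0.07816353 0.12604542] [2.30261455e+00 2.13658901e+00 1.22418468e-03] [0.51266291 0.07157404 0.22435648]
```

View pics/m2.png

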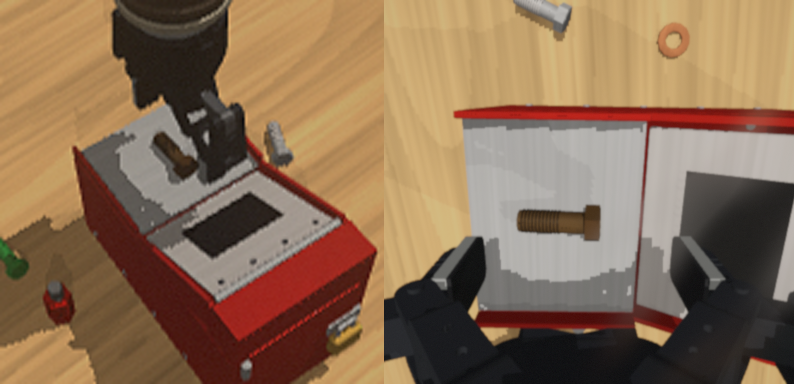

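The wrist view shows the bolt's tip at (518,221) and its head end at (600,222) in the crop, with the fingers at either end but slightly lower in the picture. I check the lateral alignment by projecting.

```bash
python3 - <<'E'
from h import *
from cell import env,viewer
from scipy.spatial.transform import Rotation as R
b=viewer.read_camera("wrist"); o=env.get_obs(); M=R.from_rotvec(o["tcp_rot"]).as_matrix()
off=324
W={}
for n,u,z in [("tip",(518,221),.129),("head",(600,222),.131),("frontL",(462,120),.122),("edgeL",(646,122),.122),("edgeR",(636,316),.122)]:
    W=ray((u[0]-off,u[1]),z,b); print(n,W.round(4),"tool",(M.T@(W-o["position"])*1000).round(1))
T=np.array([(sx*11,sy*42.7,-13) for sx in(1,-1) for sy in (1,-1)])/1000
print((proj(T@M.T+o["position"],b)+[off,0]).round(0).tolist())
for d in viewer.cut_out(b,"bolt"): print(d["confidence"],d["box"])
E
```

```text
tip [0.469  0.0821 0.129 ] tool [  1.6 -34.5  -2.6]
head [0.5158 0.0788 0.131 ] tool [ 1.8 12.4 -4.5]
frontL [0.4444 0.1405 0.122 ] tool [ 57.9 -63.5   4.4]
edgeL [0.5446 0.132  0.122 ] tool [56.9 37.1  4.6]
edgeR [0.5362 0.0069 0.122 ] tool [-68.4  38.2   4.5]
[[658.0, 212.0], [498.0, 212.0], [655.0, 249.0], [501.0, 249.0]]
0.69 [131.0, 101.5, 511.2, 363.5]
0.65 [191.7, 201.9, 274.6, 242.0]
```

```bash
python3 - <<'E'
from h import *
from cell import env,viewer
from scipy.spatial.transform import Rotation as R
b=viewer.read_camera("wrist"); o=env.get_obs(); M=R.from_rotvec(o["tcp_rot"]).as_matrix()
im=b["color"].copy(); im=cv2.convertScaleAbs(im,alpha=1.6,beta=30)
im=cv2.resize(im,None,fx=2.2,fy=2.2,interpolation=cv2.INTER_CUBIC)
for z,c in ((-13,(0,0,255)),(-23,(0,255,0)),(-33,(255,0,0)),(-43,(255,255,0))):
    for sy in (1,-1):
        T=np.array([(sx*11,sy*42.7,z) for sx in(1,-1)])/1000
        a=proj(T@M.T+o["position"],b)*2.2
        cv2.line(im,*[tuple(int(t) for t in r) for r in a],c,1)
cv2.imwrite("pics/m3.png",im[330:845,180:960])
E
```

```text
(no output)
```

View pics/m3.png

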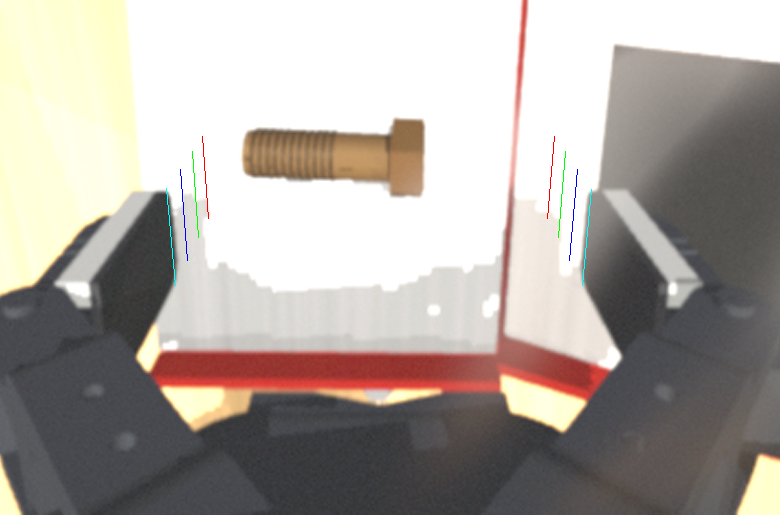

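```bash
python3 - <<'E'
from h import *
from cell import env,viewer
from scipy.spatial.transform import Rotation as R
b=viewer.read_camera("scene"); o=env.get_obs(); M=R.from_rotvec(o["tcp_rot"]).as_matrix()
print(env.grip_point_offset,o["position"])
im=cv2.convertScaleAbs(b["color"],alpha=1.6,beta=20)
x0,y0,k=215,120,7
im=cv2.resize(im[y0:205,x0:325],None,fx=k,fy=k,interpolation=cv2.INTER_CUBIC)
for z,c in ((-13,(0,0,255)),(-28,(0,255,0)),(-43,(255,255,0))):
        T=np.array([(sx*11,sy,z) for sy in (42.7,57) for sx in(1,-1)])/1000
        a=(proj(T@M.T+o["position"],b)-[x0,y0])*k
        for i,j in ((0,1),(2,3),(0,2),(1,3)): cv2.line(im,tuple(map(int,a[i])),tuple(map(int,a[j])),c,1)
cv2.imwrite("pics/m4.png",im)
E
```

```text
0.0187 [0.5029327  0.07772884 0.12616489]
```

View pics/m4.png

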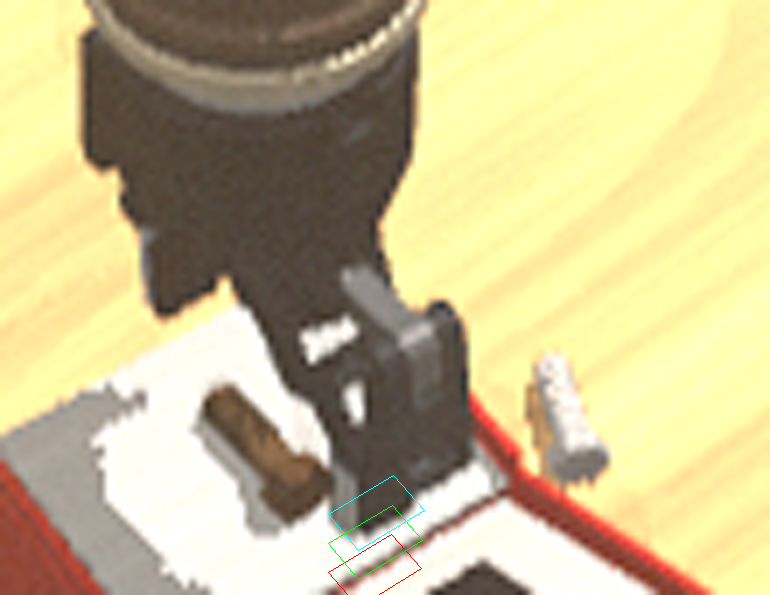

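Both views suggest the open finger tips sit farther back than the nominal 13 mm. I'll go down in small steps and watch the force.

Request:
{"fn": "move_arm", "kwargs": {"commands": [[85.4,[0,0,4],[0,0,0]],[85.4,[0,0,3],[0,0,0]],[85.4,[0,0,0],[0,0,0]]]}}

```text
clock: 3.68
position: [0.5019, 0.0775, 0.1177]
tcp_rot: [-2.304, -2.135, 0.001]
ft_force: [-0.2, 0.4, 0.3]
finger_gap: 0.998
gripper_force: 0.0
```

Request:
{"fn": "move_arm", "kwargs": {"commands": [[85.4,[0,0,3],[0,0,0]],[85.4,[0,0,0],[0,0,0]]]}}

```text
clock: 3.85
position: [0.5021, 0.0774, 0.1148]
tcp_rot: [-2.304, -2.135, 0.001]
ft_force: [-0.5, -0.4, -0.1]
finger_gap: 0.996
gripper_force: 0.0
```

Request:
{"fn": "move_arm", "kwargs": {"commands": [[85.4,[0,0,3],[0,0,0]],[85.4,[0,0,0],[0,0,0]]]}}

```text
clock: 4.02
position: [0.5021, 0.0774, 0.1118]
tcp_rot: [-2.304, -2.136, 0.001]
ft_force: [-0.4, 0.3, -0.5]
finger_gap: 1.003
gripper_force: 0.0
```

```bash
python3 - <<'E'
from h import *
from cell import env,viewer
b=viewer.read_camera("wrist"); s=viewer.read_camera("scene");o=env.get_obs(); print(o["position"],o["ft_force"])
f=lambda i:cv2.convertScaleAbs(i,alpha=1.3,beta=20)
cv2.imwrite("pics/m5.png",np.hstack([cv2.resize(f(s["color"][120:215,225:320]),(400,400),interpolation=cv2.INTER_CUBIC),cv2.resize(f(b["color"][120:384,70:450]),(400,400))]))
E
```

```text
[0.50226048 0.07743986 0.11211659] [-0.67007339 -0.93354473  0.30743405]
```

View pics/m5.png

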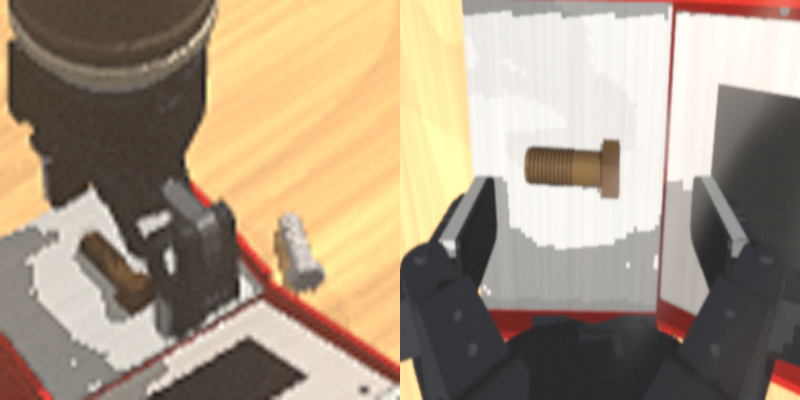

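Still clear of everything: the tips are well above the landing, and the bolt lies between the fingers and in line with them.

Request:
{"fn": "move_arm", "kwargs": {"commands": [[85.4,[0,0,4],[0,0,0]],[85.4,[0,0,4],[0,0,0]],[85.4,[0,0,2],[0,0,0]],[85.4,[0,0,0],[0,0,0]]]}}

```text
clock: 4.45
position: [0.5019, 0.0774, 0.1016]
tcp_rot: [-2.304, -2.135, 0.002]
ft_force: [0.1, -0.2, 0.4]
finger_gap: 1.003
gripper_force: 0.0
```

Request:
{"fn": "move_arm", "kwargs": {"commands": [[85.4,[0,0,3],[0,0,0]],[85.4,[0,0,3],[0,0,0]],[85.4,[0,0,0],[0,0,0]]]}}

```text
clock: 4.7
position: [0.502, 0.0774, 0.0957]
tcp_rot: [-2.304, -2.135, 0.001]
ft_force: [-0.2, -0.2, 0.7]
finger_gap: 0.997
gripper_force: 0.0
```

```bash
python3 - <<'E'
from h import *
from cell import env,viewer
b=viewer.read_camera("wrist"); s=viewer.read_camera("scene");o=env.get_obs(); print(o["position"],o["ft_force"])
f=lambda i:cv2.convertScaleAbs(i,alpha=1.3,beta=20)
cv2.imwrite("pics/m6.png",np.hstack([cv2.resize(f(s["color"][120:215,225:320]),(400,400),interpolation=cv2.INTER_CUBIC),cv2.resize(f(b["color"][120:384,70:450]),(400,400))]))
E
```

```text
[0.50227606 0.07744659 0.09614608] [ 0.04738213 -0.11498488 -0.29796611]
```

View pics/m6.png

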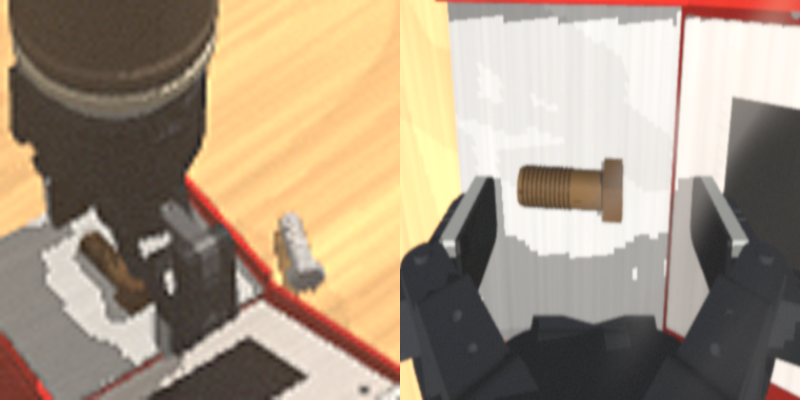

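The tips are still above the bolt's axis, and the front finger hangs just past the flap's edge. I keep lowering in small steps and watch for flap contact.

Request:
{"fn": "move_arm", "kwargs": {"commands": [[85.4,[0,0,3],[0,0,0]],[85.4,[0,0,3],[0,0,0]],[85.4,[0,0,0],[0,0,0]]]}}

```text
clock: 5.05
position: [0.502, 0.0775, 0.0897]
tcp_rot: [-2.304, -2.136, 0.001]
ft_force: [0.2, -0.1, 0.3]
finger_gap: 0.999
gripper_force: 0.0
```

Request:
{"fn": "move_arm", "kwargs": {"commands": [[85.4,[0,0,3],[0,0,0]],[85.4,[0,0,0],[0,0,0]]]}}

```text
clock: 5.22
position: [0.5021, 0.0775, 0.0868]
tcp_rot: [-2.304, -2.136, 0.001]
ft_force: [-0.3, -0.1, -0.1]
finger_gap: 0.999
gripper_force: 0.0
```

Request:
{"fn": "move_arm", "kwargs": {"commands": [[85.4,[0,0,2],[0,0,0]],[85.4,[0,0,0],[0,0,0]]]}}

```text
clock: 5.38
position: [0.5024, 0.0775, 0.0851]
tcp_rot: [2.304, 2.136, 0.0]
ft_force: [-0.0, -0.4, 1.1]
finger_gap: 1.001
gripper_force: 0.4
```

```bash
python3 - <<'E'
from h import *
from cell import env,viewer
F=[];P=[]
for i in range(6):
    b=viewer.read_camera("wrist"); o=env.get_obs(); F.append(o["ft_force"]);P.append(o["position"])
print(np.mean(F,0),np.mean(P,0))
for d in viewer.cut_out(b,"bolt"): print(d["confidence"],d["box"])
E
```

```text
[-0.48689358  0.28334125  0.5848079 ] [0.50231975 0.07750523 0.08530312]
0.97 [175.2, 231.8, 282.7, 283.2]
0.75 [346.8, 3.4, 384.2, 50.0]
```

Request:
{"fn": "move_arm", "kwargs": {"commands": [[85.4,[0,0,2],[0,0,0]],[85.4,[0,0,0],[0,0,0]]]}}

```text
clock: 5.9
position: [0.5025, 0.0775, 0.0831]
tcp_rot: [2.304, 2.136, 0.0]
ft_force: [-0.7, 0.6, 0.3]
finger_gap: 1.0
gripper_force: 0.4
```

```bash
python3 - <<'E'
from h import *
from cell import env,viewer
F=[];P=[]
for i in range(5):
    b=viewer.read_camera("wrist"); o=env.get_obs(); F.append(o["ft_force"]);P.append(o["position"])
print(np.mean(F,0),np.mean(P,0))
s=viewer.read_camera("scene")
f=lambda i:cv2.convertScaleAbs(i,alpha=1.3,beta=20)
cv2.imwrite("pics/m7.png",np.hstack([cv2.resize(f(s["color"][120:215,225:320]),(400,400),interpolation=cv2.INTER_CUBIC),cv2.resize(f(b["color"][120:384,70:450]),(400,400))]))
E
```

```text
[-0.22605993 -0.00626898  0.81505461] [0.50241183 0.07752443 0.08326865]
```

View pics/m7.png

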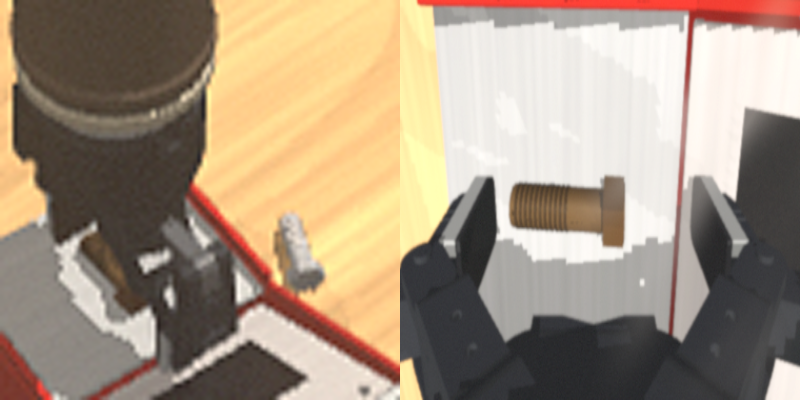

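The tip line (rows 178–245) straddles the bolt's axis at row 209, and the front finger touches the flap. I start pushing along tool +y.

Request:
{"fn": "move_arm", "kwargs": {"commands": [[85.4,[0,5,1],[0,0,0]],[85.4,[0,5,0],[0,0,0]],[85.4,[0,5,0],[0,0,0]],[85.4,[0,5,0],[0,0,0]],[85.4,[0,5,0],[0,0,0]],[85.4,[0,5,0],[0,0,0]],[85.4,[0,5,0],[0,0,0]],[85.4,[0,2,0],[0,0,0]],[85.4,[0,0,0],[0,0,0]]]}}

```text
clock: 6.95
position: [0.5353, 0.0752, 0.0824]
tcp_rot: [-2.299, -2.132, 0.009]
ft_force: [-14.7, 1.1, 19.8]
finger_gap: 1.0
gripper_force: 10.3
```

```bash
python3 - <<'E'
from h import *
from cell import env,viewer
F=[];P=[]
for i in range(4):
    b=viewer.read_camera("wrist"); o=env.get_obs(); F.append(o["ft_force"]);P.append(o["position"])
print(np.mean(F,0),np.mean(P,0),o["clock"])
s=viewer.read_camera("scene")
f=lambda i:cv2.convertScaleAbs(i,alpha=1.3,beta=20)
cv2.imwrite("pics/m8.png",np.hstack([cv2.resize(f(s["color"][120:240,225:345]),(400,400),interpolation=cv2.INTER_CUBIC),cv2.resize(f(b["color"][120:384,70:450]),(400,400))]))
for d in viewer.cut_out(b,"bolt"): print(d["confidence"],d["box"])
E
```

```text
[-13.65099565   1.24846955  18.76350697] [0.53534848 0.07523445 0.08243124] 7.15
0.91 [155.8, 237.5, 263.1, 286.5]
```

View pics/m8.png

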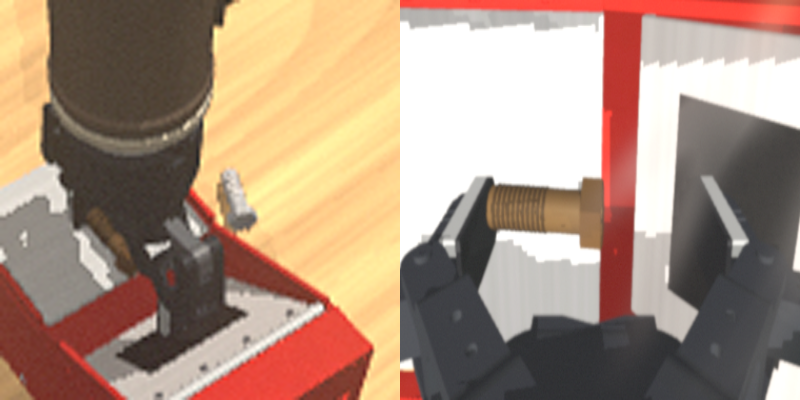

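The flap is open and the bolt's head is at the landing edge, with its tip against the rear pad. The 24 N load is too much, so I find where it acts before going on.

```bash
python3 - <<'E'
from h import *
from cell import env,viewer
from scipy.spatial.transform import Rotation as R
o=env.get_obs(); M=R.from_rotvec(o["tcp_rot"]).as_matrix()
F=M.T@o["ft_force"];T=M.T@o["ft_torque"]
print("tool F",F.round(1),"T",T.round(2),M.round(3).tolist())
# line of action points: r = FxT/F^2 + s F (torque reference unknown: maybe TCP or flange)
r=np.cross(F,T)/(F@F); print("r0 mm",(r*1000).round(1),"dir",(F/np.linalg.norm(F)).round(2), "TCP",o["position"])
print(o["joint_efforts"],o["joints"])
E
```

```text
tool F [  0.8 -14.  -19.2] T [ 3.76 -0.06  0.02] [[0.075, 0.997, -0.008], [0.997, -0.075, 0.001], [0.001, -0.008, -1.0]]
r0 mm [  -2.6 -127.5   92.9] dir [ 0.03 -0.59 -0.81] TCP [0.53535442 0.07523328 0.08242309]
[ 1.61352094e+00 -4.47562444e+01  7.08705783e+00 -2.67475337e+01
  3.32662622e-01 -5.46434194e+00  4.14874696e-03] [-0.54576859  0.43549991  0.41192813  1.94282554 -0.23706616  0.81767527
 -0.07881341]
```

The line of action fits the rear tip dragging on the landing, not the flap. I raise it a little.

Request:
{"fn": "move_arm", "kwargs": {"commands": [[85.4,[0,0,-1.5],[0,0,0]],[85.4,[0,0,0],[0,0,0]]]}}

```text
clock: 7.42
position: [0.5387, 0.0748, 0.0838]
tcp_rot: [-2.303, -2.135, 0.001]
ft_force: [-2.6, 0.7, -0.7]
finger_gap: 0.998
gripper_force: 1.0
```

Confirmed: the load is gone. I continue the push.

Request:
{"fn": "move_arm", "kwargs": {"commands": [[85.4,[0,4,-0.5],[0,0,0]],[85.4,[0,4,0],[0,0,0]],[85.4,[0,4,0],[0,0,0]],[85.4,[0,4,0],[0,0,0]],[85.4,[0,0,0],[0,0,0]]]}}

```text
clock: 7.83
position: [0.5559, 0.0733, 0.084]
tcp_rot: [2.304, 2.135, -0.0]
ft_force: [-1.5, 1.6, 1.0]
finger_gap: 1.002
gripper_force: 1.4
```

```bash
python3 - <<'E'
from h import *
from cell import env,viewer
b=viewer.read_camera("wrist"); o=env.get_obs();print(o["position"],o["ft_force"],o["gripper_force"])
q=[.5557,.0683,-.0867]
print("box x of TCP",(w([0,0,.0867],[[*(o["position"][:2]-q[:2]),0]])*1000).round(1))
for d in viewer.cut_out(b,"bolt"): print(d["confidence"],d["box"])
E
```

```text
[0.55580473 0.07335173 0.08411516] [-2.45843474 -0.01616496  0.51466467] 1.3903193273358738
box x of TCP [[-0.3  5.   0. ]]
0.57 [156.9, 231.3, 267.7, 277.4]
```

Request:
{"fn": "move_arm", "kwargs": {"commands": [[85.4,[0,3,0],[0,0,0]],[85.4,[0,3,0],[0,0,0]],[85.4,[0,3,0],[0,0,0]],[85.4,[0,3,0],[0,0,0]],[85.4,[0,0,0],[0,0,0]],[85.4,[0,0,0],[0,0,0]]]}}

```text
clock: 8.43
position: [0.5671, 0.0725, 0.0841]
tcp_rot: [-2.304, -2.135, 0.001]
ft_force: [-4.0, 0.3, -0.6]
finger_gap: 0.999
gripper_force: 2.0
```

```bash
python3 - <<'E'
from h import *
from cell import env,viewer
b=viewer.read_camera("wrist"); o=env.get_obs();print(o["position"],o["ft_force"],o["gripper_force"])
for d in viewer.cut_out(b,"bolt"): print(d["confidence"],d["box"])
cv2.imwrite("pics/m9.png",cv2.convertScaleAbs(b["color"],alpha=1.5,beta=20))
E
```

```text
[0.56704772 0.07257557 0.0841541 ] [-4.62670337  0.19289491 -0.54068064] 2.0066504180431366
0.94 [217.9, 171.2, 240.1, 208.5]
```

View pics/m9.png

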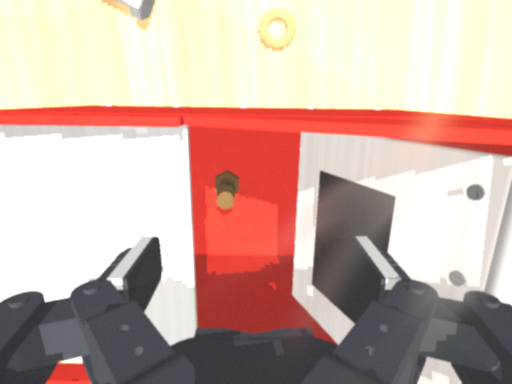

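The bolt has dropped and stands end-on on the box floor at (227,185), and the front finger still holds the flap. I back out so the flap follows gently, then lift.

Request:
{"fn": "move_arm", "kwargs": {"commands": [[85.4,[0,-10,-1],[0,0,0]],[85.4,[0,-10,-1],[0,0,0]],[85.4,[0,-10,-2],[0,0,0]],[85.4,[0,-10,-2],[0,0,0]],[85.4,[0,-10,-5],[0,0,0]],[85.4,[0,-10,-10],[0,0,0]],[85.4,[0,0,-20],[0,0,0]],[85.4,[0,0,-30],[0,0,0]],[85.4,[0,0,-30],[0,0,0]],[85.4,[0,0,-30],[0,0,0]]]}}

```text
clock: 9.37
position: [0.5064, 0.0769, 0.2169]
tcp_rot: [2.304, 2.136, 0.0]
ft_force: [0.7, 0.2, -0.1]
finger_gap: 1.001
gripper_force: 0.0
```

Request:
{"fn": "move_arm", "kwargs": {"commands": [[85.4,[0,-30,-20],[0,0,0]],[85.4,[0,-30,0],[0,0,0]],[85.4,[0,-30,0],[0,0,0]],[85.4,[0,0,0],[0,0,0]],[85.4,[0,0,0],[0,0,0]],[85.4,[0,0,0],[0,0,0]]]}}

```text
clock: 9.87
position: [0.4178, 0.0841, 0.2358]
tcp_rot: [2.303, 2.136, 0.003]
ft_force: [0.3, 0.2, 0.3]
finger_gap: 1.0
gripper_force: 0.0
```

```bash
python3 - <<'E'
from h import *
from cell import env,viewer
o=env.get_obs();print(o["clock"],o["position"],o["ft_force"])
a=cv2.imread("pics/scene0.png").astype(int); s=viewer.read_camera("scene"); d=np.abs(s["color"].astype(int)-a).max(2)
q=[.5557,.0683,-.0867]
flap=d[200:245,250:318]; print("flap region diff",flap.mean(),np.percentile(flap,95))
for n in ["flap","checker","washer_a","good_bolt","bolt"]: print(n,[(round(x["confidence"],2),x["box"]) for x in viewer.cut_out(s,n)])
E
```

```text
9.8667 [0.41778173 0.0840881  0.23582683] [0.33071218 0.21234255 0.32138834]
flap region diff 4.4941176470588236 7.0
flap [(0.61, [244.2, 190.1, 323.5, 246.8])]
checker [(0.6, [199.5, 236.7, 211.2, 256.2])]
washer_a []
good_bolt [(0.69, [290.6, 170.5, 304.1, 188.3])]
bolt [(0.54, [176.2, 217.1, 192.4, 238.5])]
```

The flap region looks the same as at the start, so it is shut. The brown bolt no longer shows on the landing, and the arm is clear.

```bash
python3 -c "
from cell import env
print(env.job_done())"
```

```text
the job is handed in; nothing more can be done
None
```

The job is handed in, with no verdict returned: the tarnished bolt was pushed off the landing into the box with the flap held open, the flap closed again and nothing else was touched; I viewed 12 pictures, two over the limit of 10, and the rear finger dragged briefly on the landing at about 24 N before I raised it.

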